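# Tighten the header's tapered plug with the box key

## Robot

A 7-joint arm with a two-finger parallel gripper is mounted at the origin on the work surface. World frame = base frame: x ahead of the robot, y to its left, z up, the work surface at z = 0. Lengths are in m, angles in rad, forces in N, time in s.
With the tool pointing down it reaches from about 0.4 to 0.85 m from the base axis. Payload 10.4 kg.
Tool frame: the origin (TCP) lies at the very end of the fingers, on their centre line; the grasp point (between the pads) lies manip.hold_point_z behind it (manip.hold_point_z is the distance from the TCP to the grasp point, in m); z points along the fingers, x is the direction in which the jaws open and shut, and the axes are right-handed (so a half turn about z gives the same grasp; the last joint's range is limited). The gripper opens to 85 mm and grips with 20 to 120 N. Pads are 22 mm wide; open, the fingers measure 114 mm over their backs; the gripper's body (76 mm by 85 mm) begins 54 mm behind the grasp point. The pads swing forward as they close: fully open they stand 13 mm farther back than shut.
Start: joints at [-1.268, 0.332, -0.065, 1.46, 0.022, 1.35, -0.088], TCP at [0.2, 0.592, 0.231] pointing down, gripper open.
Joint ranges: [-2.6, 2.6], [-0.5, 2.12], [-1.47, 1.34], [0.16, 2.42], [-1.27, 4.41], [0.06, 2.06], [-2.6, 2.6]. Speed limits (rad/s): [2.22, 2.22, 2.79, 2.79, 3.14, 3.14, 3.14].

## Interface

Orientations are given as a unit quaternion [x, y, z, w].
In Python, from workcell import readout, camera, camera_info, manip gives the robot as it stands.
- The arm moves only by the tool play_rows, never from a script. Its argument "rows" is a list of rows, each a list of 3 entries, a list of its own where there are three numbers: the shift along the world's x, y, z in mm, then the turn, a rotation vector about the world's x, y, z in degrees, then the finger opening in mm, from 0 to 85.4. In form: [[[tx, ty, tz], [rx, ry, rz], fingers], ...]. A call has 1 to 12 rows; each row shifts and turns the commanded pose from where the row before left it; what a row does not reach is not made up. A row lasts 1/8 s, in which the tool goes at most 62.5 mm and 10.7 degrees, less where a joint would pass 70% of its speed; a pose out of reach is approached as far as the arm can. A call with a gripper value outside its range is refused whole. The fingers move at their own pace and stop on an object; "force" is the grip in N (left out, the last holds). Time passes only in rows, so rows that do not move let the fingers close. It gives the time, the measured TCP pose, the force and the opening at its end, in the units of the state.
- readout.get_obs(): the state, without advancing time (a new reading comes with each control period).
- camera(name): name is "scene" or "top"; returns the picture (384x512x3 uint8, blue, green, red); there is no depth.
- camera_info(name): a dict with "fx", "fy", "cx", "cy" (pixels), "world_from_camera" (4x4, takes a point from camera to world coordinates). Camera axes: x right, y up, looking along -z (the intrinsics and any distortion apply to the point x, -y, -z); pixel columns grow to the right and rows downward; lengths in m; the calibration is good to about 2 mm. A picture is of the moment at which its call begins. camera_info takes no time and is no camera call.
- manip.hand_in(): hands the job in, once; it reports no verdict.
The state is a dict: "clock": time; "joint_pos": joint angles; "joint_velocities": joint speeds; "tau": joint torques, N m; "position": TCP position; "ee_rot": TCP orientation; "ft_force": force on the tool from outside, world axes, zero at the start; "torque": the same for the moment, N m; "grip_width": opening from 0.0 (shut) to 1.0 (fully open).
Only numpy, scipy, OpenCV 4.12 (cv2) and the standard library are available. Lean on these libraries where they do the work, as an engineer would, in place of code of your own. Each camera call takes 0.05 s, during which the arm holds its last target.

## Task

Take the large box key from the wooden stand, fit it fully over the square head of the brass plug in the middle of the white heating header, and turn the plug clockwise (seen from above) until it is snug in its tapered thread: firmly resisting, but not forced, since overtightening splits the boss. Then lift the key off and stand it back upright in the pocket it came from, leaving everything else on the bench where it is.

Things in the scene. Friction and masses are not known exactly. Their poses are not given: they have to be found in the camera images.
- key_grip (a point): Large steel box key (about 0.3 kg, 112 mm tall), standing upright in the larger pocket of the wooden stand. This point is the centre of its square grip head, 24 x 24 mm and 36 mm tall, 94 mm above the key's foot; the head's flats face along the point's x and y axes, z is up along the key. Below the head are an 18 mm round shaft and then a 34 x 34 mm socket block, 45 mm tall.
- key: The large box key; origin at the centre of its foot, the mouth of its square socket: 21.8 mm wide, 18 mm deep, 2 mm chamfer, sides along this point's x and y (same axes as key_grip).
- plug_head (a point): Centre of the top of the brass plug's square head, 20 x 20 mm and 20 mm tall, sides along this point's x and y, z up. The head stands on 4 mm of bare thread over the boss. The key is fully on when its foot is 18 mm below this point; it then stands there by itself with some 6 degrees of play, and may be let go and regripped.
- plug: The brass square-head tapered plug in the middle boss on top of the header, already started in its thread. Origin on its axis, 24 mm below plug_head, level with the boss mouth. Turning it clockwise from above tightens it; it sinks by too little to see. It stays where it is left, except that beyond about 0.7 N m it springs back a little.
- boss_mouth (a point): Centre of the top face of the middle boss (48 mm across), 98 mm above the bench, on the plug's axis. The plug's torque: 0.35 N m of drag while it turns; after 0.4 to 2.2 rad (differs every time, not visible) the taper bites and it climbs about 1.2 N m per rad. Snug from 0.5, right at about 0.7, split at 1.1 N m. Once the turning stops, the drag can drop out of the reading (0.7 then reads about 0.35).
- port_thread: The tapered thread inside the boss, hidden under the plug; origin on the plug's axis some 20 to 27 mm below the boss mouth. Only its wedging force on the plug matters: none while the plug runs free, then 33 N for each 0.1 N m of torque above the drag.
- header: White-painted heating header fixed to the bench: a 60 mm pipe, 272 mm long with its end flanges, lying along its y axis on two dark feet, axis 50 mm above the bench. Origin on the bench under the middle boss. Other fittings on it, no part of this job: a flat round plug at y = -90 mm and an air vent at y = +90 mm, 119 mm above the bench.
- stand_pocket (a point): Centre of the floor of the large key's own pocket in the stand, 8 mm above the bench: round, 56 mm wide, 18 mm deep. Put back, the key's foot rests here; the key may be turned any way about the vertical.
- stand: Wooden key stand fixed to the bench, 100 x 190 x 26 mm, origin under its centre. The large pocket is at y = -45 mm, a 34 mm pocket with the small key at y = +50 mm.
- small_key: Small round steel key, 22 mm wide, 84 mm tall, in the stand's smaller pocket; bystander.
- spray_can: Blue spray can, 56 mm wide, 150 mm tall, far part of the bench; bystander.
- model_house: Brass model of a domed house, 55 x 55 x 60 mm; bystander.
- tape_roll: Roll of tape lying flat, 90 mm wide, 24 mm high; bystander.
- pipe_nipple: Short steel pipe fitting standing near the robot, 44 mm wide, 50 mm tall; bystander.
- sealant_jar: White jar with steel lid, 54 mm wide, 60 mm tall; bystander.
- brush: Brush lying at the far left (the robot's left) of the bench; bystander.

How it is judged:
By the outcome, as a careful person would: the job done as asked, in the order asked, and still so for the second after the job is handed in, with the robot touching nothing.
It also fails if it takes over 72 s, if anything falls off the work surface, if the arm or the gripper's body presses on something with over 40 N, if the wrist force passes 120 N, or if a joint passes its speed limit or range.

## Working session

There is one attempt and no reset: what is moved stays moved. The work goes in short steps, Python scripts to look and compute and a tool call to move; the robot and the scene stay as the last step left them, time stands still between calls to the robot, and variables do not carry over. Pictures are saved under pics/ and viewed, and the job is handed in when it is done.

Besides the shell and the picture viewer there is one more tool, called after "Emit:" in YAML: its name, and indented under it one key for each argument. play_rows: Moves the arm, as the interface text tells. Its arguments: {"type":"object","properties":{"rows":{"type":"array"},"force":{"type":"number"}},"required":["rows"]}

```bash
mkdir -p pics; ls; python3 - <<'E'
from workcell import readout, camera, camera_info, manip
import cv2
print(readout.get_obs(), manip.hold_point_z, dir(manip))
for n in("scene","top"):
    i=camera_info(n);print(n,i)
    cv2.imwrite(f"pics/{n}0.png",camera(n))
E
```

```text
pics
{'clock': 0.0, 'joint_pos': array([-1.26757454,  0.33285077, -0.06467276,  1.46097618,  0.02159948,
        1.34990587, -0.08852397]), 'joint_velocities': array([-0.00128667, -0.00040971,  0.00037097, -0.00116762, -0.00265359,
       -0.00093948, -0.001263  ]), 'tau': array([-1.15845678e-04, -6.25426912e+01,  4.89703717e-02, -3.91607344e+01,
        1.61291898e-02,  9.75054310e-03, -2.96046119e-05]), 'position': array([0.19995057, 0.59173832, 0.2305124 ]), 'ee_rot': array([ 8.12438733e-01,  5.83046124e-01, -5.63455784e-04,  4.52157451e-04]), 'ft_force': array([-0.05771122,  0.97500104, -0.95433014]), 'torque': array([-0.01986715, -0.03406786, -0.00177451]), 'grip_width': 1.002599683365911} 0.0187 ['MotionError', '__class__', '__delattr__', '__dict__', '__dir__', '__doc__', '__eq__', '__format__', '__ge__', '__getattribute__', '__getstate__', '__gt__', '__hash__', '__init__', '__init_subclass__', '__le__', '__lt__', '__module__', '__ne__', '__new__', '__reduce__', '__reduce_ex__', '__repr__', '__setattr__', '__sizeof__', '__str__', '__subclasshook__', '__weakref__', 'hand_in', 'hold_point_z']
scene {'fx': 389.55856080395887, 'fy': 389.55856080395887, 'cx': 251.35961097006992, 'cy': 189.97591262695173, 'world_from_camera': array([[ 0.16722065, -0.75105035,  0.63871795,  1.10685797],
       [ 0.98579194,  0.13778911, -0.09606463, -0.10019126],
       [-0.015859  ,  0.645707  ,  0.76342057,  0.74295369],
       [ 0.        ,  0.        ,  0.        ,  1.        ]])}
top {'fx': 492.10488435388595, 'fy': 492.10488435388595, 'cx': 246.22563123340692, 'cy': 187.4931812975509, 'world_from_camera': array([[-0.02326387,  0.9925235 , -0.11981608,  0.44955662],
       [-0.99931603, -0.02653258, -0.02575825, -0.02745609],
       [-0.0287447 ,  0.11913489,  0.9924619 ,  1.37866758],
       [ 0.        ,  0.        ,  0.        ,  1.        ]])}
```

View pics/scene0.png

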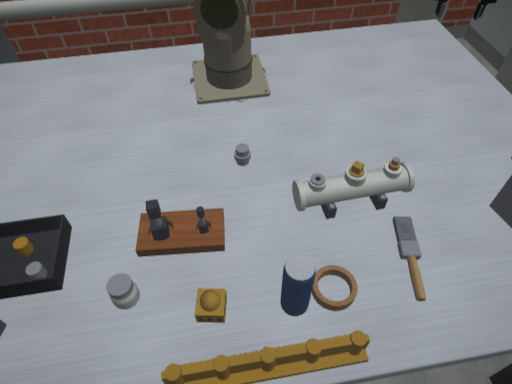

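View pics/top0.png

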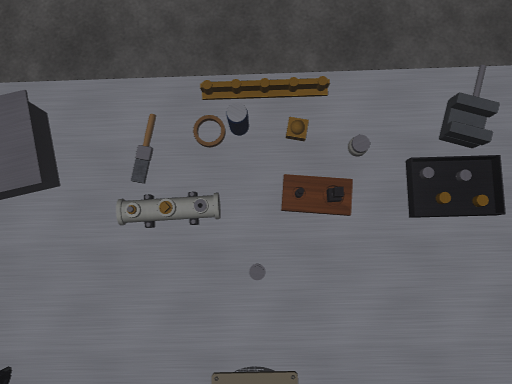

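```bash
python3 - <<'E'
import cv2, numpy as np
s=cv2.imread("pics/scene0.png");t=cv2.imread("pics/top0.png")
def crop(im,x,y,w,h,k,g=1.0):
    c=im[y:y+h,x:x+w].astype(float)*g
    return cv2.resize(np.clip(c,0,255).astype(np.uint8),None,fx=k,fy=k,interpolation=cv2.INTER_CUBIC)
a=np.hstack([crop(s,130,190,100,70,4,1.3),crop(s,290,150,100,70,4,1.0)])
b=np.hstack([crop(t,275,165,100,70,4,2),crop(t,115,175,100,70,4,2)])
cv2.imwrite("pics/crops0.png",np.vstack([a,b]))
E
```

```text
(no output)
```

View pics/crops0.png

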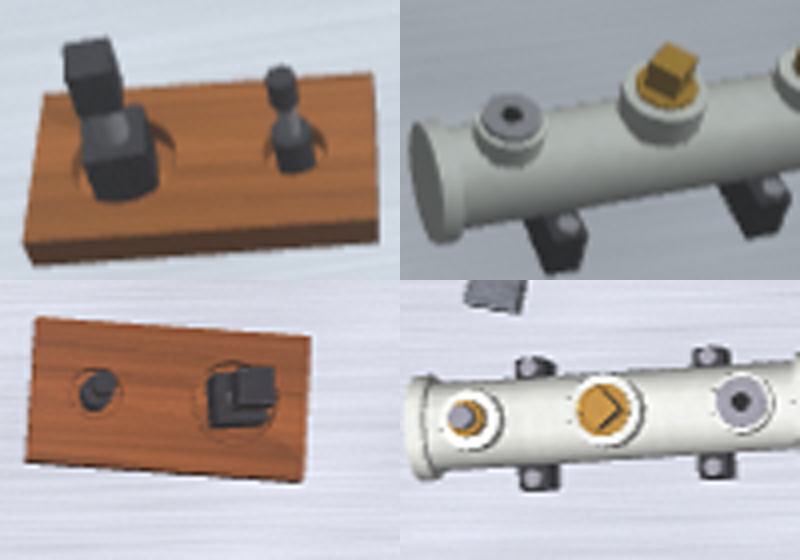

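```bash
cat > h.py <<'E'
import cv2, numpy as np
from workcell import readout, camera, camera_info, manip
def ray(n,u,v):
    i=camera_info(n);M=i["world_from_camera"]
    d=M[:3,:3]@np.array([(u-i["cx"])/i["fx"],-(v-i["cy"])/i["fy"],-1.]);return M[:3,3],d
def onz(n,u,v,z):
    o,d=ray(n,u,v);return o+d*(z-o[2])/d[2]
def proj(n,p):
    i=camera_info(n);M=i["world_from_camera"];c=M[:3,:3].T@(np.asarray(p)-M[:3,3])
    return np.array([i["cx"]+i["fx"]*c[0]/-c[2],i["cy"]+i["fy"]*c[1]/c[2]])
def tri(n1,a,n2,b):
    o,d=ray(n1,*a);p,e=ray(n2,*b);d/=np.linalg.norm(d);e/=np.linalg.norm(e)
    s=np.linalg.lstsq(np.c_[d,-e],p-o,rcond=None)[0]
    A,B=o+s[0]*d,p+s[1]*e;return (A+B)/2,np.linalg.norm(A-B)
def crop(im,x,y,w,h,k,g=1.0):
    c=np.clip(im[y:y+h,x:x+w].astype(float)*g,0,255).astype(np.uint8)
    c=cv2.resize(c,None,fx=k,fy=k,interpolation=cv2.INTER_NEAREST)
    for j in range(0,w,5): cv2.putText(c,str(x+j),(j*k,8),0,.3,(0,0,255),1);cv2.line(c,(j*k,0),(j*k,h*k),(0,0,255) if j%10==0 else (0,180,0),1)
    for j in range(0,h,5): cv2.putText(c,str(y+j),(0,j*k+8),0,.3,(0,0,255),1);cv2.line(c,(0,j*k),(w*k,j*k),(0,0,255)if j%10==0 else (0,180,0),1)
    return c
E
python3 - <<'E'
from h import *
s=cv2.imread("pics/scene0.png");t=cv2.imread("pics/top0.png")
a=np.hstack([crop(s,140,195,40,30,10,1.6),crop(s,337,155,40,30,10,1.2)])
b=np.hstack([crop(t,318,178,40,30,10,3),crop(t,147,193,40,30,10,1.8)])
cv2.imwrite("pics/crops1.png",np.vstack([a,b]))
E
```

```text
(no output)
```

View pics/crops1.png

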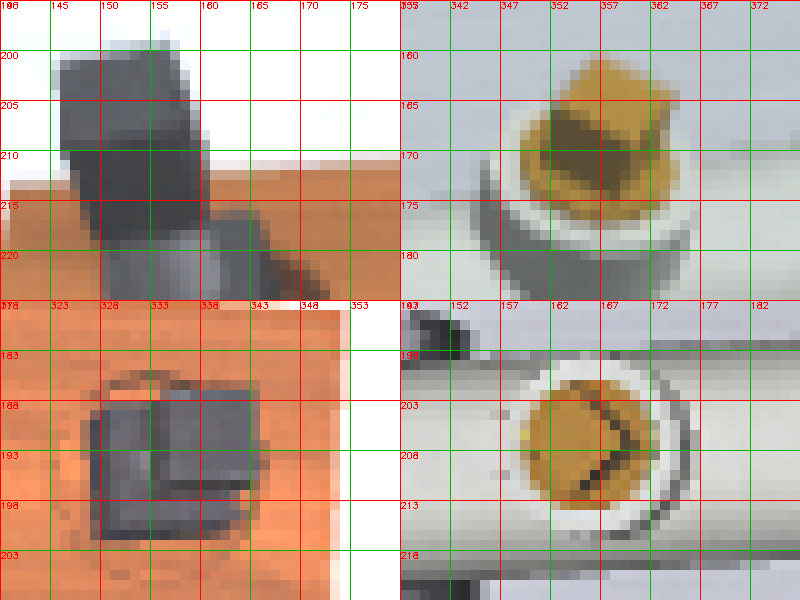

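```bash
python3 - <<'E'
from h import *
s=cv2.imread("pics/scene0.png");t=cv2.imread("pics/top0.png")
def comp(im,x,y,w,h,lo,hi):
    c=cv2.cvtColor(im,cv2.COLOR_BGR2HSV)[y:y+h,x:x+w]
    m=cv2.inRange(c,lo,hi);return m
# brass disc in top: fit ellipse of contour hull
for n,im,(x,y,w,h) in(("top",t,(155,196,24,24)),("scene",s,(343,155,28,30))):
    m=comp(im,x,y,w,h,(10,90,25),(35,255,255))
    k=8
    big=cv2.resize(im[y:y+h,x:x+w],None,fx=k,fy=k,interpolation=cv2.INTER_CUBIC)
    hsv=cv2.cvtColor(big,cv2.COLOR_BGR2HSV);m=cv2.inRange(hsv,(10,90,25),(35,255,255))
    cs,_=cv2.findContours(m,cv2.RETR_EXTERNAL,cv2.CHAIN_APPROX_NONE);c=max(cs,key=cv2.contourArea)
    p=c[:,0].astype(float)/k
    p=p+np.array([x,y])-0.5+0.5/k   # integer=centre
    print(n,"bbox",p.min(0),p.max(0), cv2.fitEllipse(cv2.convexHull(p.astype(np.float32))))
    if n=="top":
        e=cv2.fitEllipse(cv2.convexHull(p.astype(np.float32)))[0]
        for off in(0,.5): print(off,onz("top",e[0]+off,e[1]+off,.102))
    else:
        # lower half of disc ellipse: points v> 171
        q=p[(p[:,1]>171)]; 
        W=np.array([onz(n,a,b,.102)[:2] for a,b in q]);W2=np.array([onz(n,a+.5,b+.5,.102)[:2] for a,b in q])
        for w_ in(W,W2):
            A=np.c_[2*w_,np.ones(len(w_))];r=np.linalg.lstsq(A,(w_**2).sum(1),rcond=None)[0];print("circ",r[:2],np.sqrt(r[2]+r[0]**2+r[1]**2))
# key top corners by guess (edge coords -> centre)
print("header/pocket")
E
```

```text
top bbox [158.6875 200.5625] [171.6875 213.3125] ((165.23287963867188, 207.0366973876953), (12.850236892700195, 13.258340835571289), 41.49769592285156)
0 [0.55790413 0.21860437 0.102     ]
0.5 [0.5565603  0.21729589 0.102     ]
scene bbox [348.6875 160.6875] [363.9375 176.5625] ((356.8606262207031, 169.04249572753906), (15.598817825317383, 16.45928382873535), 56.865596771240234)
circ [0.55818373 0.22010549] 0.016706652614169582
circ [0.55981935 0.2206817 ] 0.016691131206751614
header/pocket
```

```bash
python3 - <<'E'
from h import *
s=cv2.imread("pics/scene0.png");t=cv2.imread("pics/top0.png")
def c2(im,x,y,w,h,k,g):
    c=np.clip(im[y:y+h,x:x+w].astype(float)*g,0,255).astype(np.uint8)
    c=cv2.resize(c,None,fx=k,fy=k,interpolation=cv2.INTER_LANCZOS4)
    for j in range(0,w,2): cv2.putText(c,str(x+j),(int((j+.5)*k)-8,8),0,.3,(0,0,255),1);cv2.line(c,(int((j+.5)*k),10),(int((j+.5)*k),14),(0,0,255),1)
    for j in range(0,h,2): cv2.putText(c,str(y+j),(0,int((j+.5)*k)),0,.3,(0,0,255),1)
    return c
a=np.hstack([c2(s,142,196,20,15,20,1.6),c2(s,347,158,20,15,20,1.2)])
b=np.hstack([c2(t,328,184,20,15,20,3),c2(t,156,200,20,15,20,1.8)])
cv2.imwrite("pics/crops2.png",np.vstack([a,b]))
E
```

```text
(no output)
```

View pics/crops2.png

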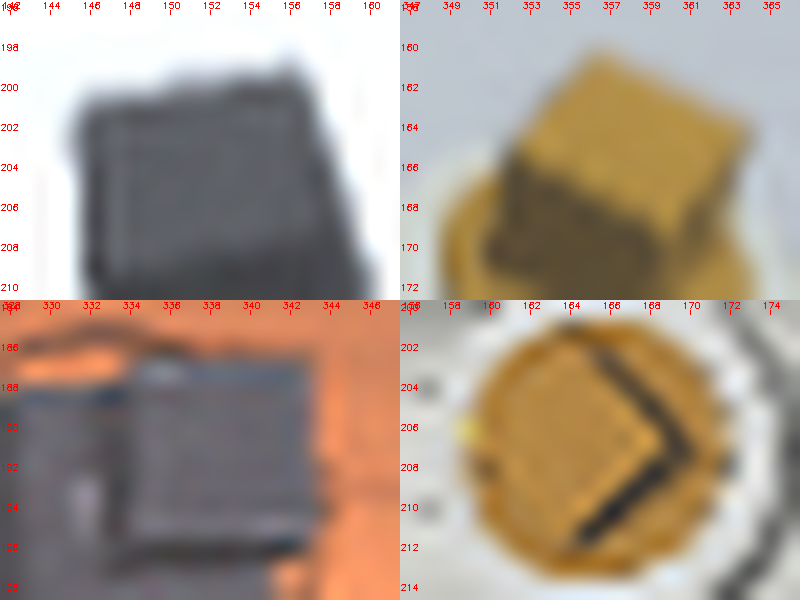

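```bash
python3 - <<'E'
from h import *
def sq(n,P,z):
    W=np.array([onz(n,u,v,z)[:2] for u,v in P]);print(n,(W.mean(0)*1000).round(1),end=' ')
    for i in range(len(W)):
        d=W[(i+1)%len(W)]-W[i];print((np.linalg.norm(d)*1000).round(1),(np.degrees(np.arctan2(d[1],d[0]))%90).round(1),end='; ')
    print()
sq("scene",[(356.3,160),(364.2,164.0),(360.0,169.8),(352.2,165.3)],.122)
sq("top",[(164.8,202.3),(168.7,206.8),(163.7,211.6)],.122)
sq("scene",[(145.5,200.2),(156.6,199.0),(158,207.5),(146.7,209.2)],.120)
sq("top",[(333.9,187),(343,187),(343,195.5),(333.7,195.8)],.120)
# stand corners in both
for n,P in (("top",[(283.5,174.8),(353,179.5),(351,215.2),(281.5,210.5)]),):
    sq(n,P,.026)
s=cv2.imread("pics/scene0.png");t=cv2.imread("pics/top0.png")
for n,im in(("top",t),("scene",s)):
    hsv=cv2.cvtColor(im,cv2.COLOR_BGR2HSV);m=cv2.inRange(hsv,(2,110,40),(18,255,255))
    cs,_=cv2.findContours(m,cv2.RETR_EXTERNAL,cv2.CHAIN_APPROX_NONE)
    c=[c for c in cs if cv2.contourArea(c)>900]
    for q in c:
        r=cv2.minAreaRect(q);print(n,r);
        if n=="top": sq(n,cv2.boxPoints(r),.026)
E
```

```text
scene [558.1 220.8] 19.7 40.7; 21.2 44.9; 20.0 37.1; 19.9 44.2; 
top [556.5 213.5] 15.6 40.2; 17.7 42.9; 24.1 83.0; 
scene [ 585.7 -228.4] 22.7 87.7; 23.1 6.3; 22.7 0.7; 24.3 6.0; 
top [ 585.3 -230.6] 23.2 88.5; 21.9 87.3; 23.7 0.4; 22.7 86.2; 
top [ 587.1 -187.2] 191.7 84.5; 98.8 84.0; 190.1 84.7; 99.3 85.0; 
top ((316.6954345703125, 194.26397705078125), (68.9671401977539, 36.05100631713867), 4.085616588592529)
top [ 589.1 -185.8] 100.2 84.1; 189.8 84.3; 99.7 83.2; 188.2 84.4; 
top ((264.18170166015625, 87.26959991455078), (18.54070472717285, 128.06182861328125), 88.02507019042969)
top [897.8 -49.3] 363.8 0.1; 54.1 89.4; 362.1 0.2; 54.5 1.2; 
scene ((334.7353515625, 285.558837890625), (42.44373321533203, 37.593021392822266), 14.03624439239502)
scene ((179.001953125, 229.53114318847656), (36.86556625366211, 88.39002990722656), 86.42366790771484)
```

Emit:
play_rows:
  rows:
    - [[30,-33,1.5],[0,0,1.5],85]
    - [[30,-33,1.5],[0,0,1.5],85]
    - [[30,-33,1.5],[0,0,1.5],85]
    - [[30,-33,1.5],[0,0,1.5],85]
    - [[30,-33,1.5],[0,0,1.5],85]
    - [[30,-33,1.5],[0,0,1.5],85]
    - [[30,-33,1.5],[0,0,1.5],85]
    - [[30,-33,1.5],[0,0,1.5],85]
    - [[30,-33,1.5],[0,0,1.5],85]
    - [[30,-33,1.5],[0,0,1.5],85]
    - [[30,-33,1.5],[0,0,1.5],85]
    - [[30,-33,1.5],[0,0,1.5],85]

```text
clock: 1.6
position: [0.5607, 0.195, 0.2491]
ee_rot: [0.711, 0.703, -0.0, -0.0]
ft_force: [0.6, 0.4, -0.8]
grip_width: 0.991
```

Emit:
play_rows:
  rows:
    - [[2,-38,0],[0,0,0],85]
    - [[2,-38,0],[0,0,0],85]
    - [[2,-38,0],[0,0,0],85]
    - [[2,-38,0],[0,0,0],85]
    - [[2,-38,0],[0,0,0],85]
    - [[2,-38,0],[0,0,0],85]
    - [[2,-38,0],[0,0,0],85]
    - [[2,-38,0],[0,0,0],85]
    - [[3,-38,-20],[0,0,0.6],85]
    - [[3,-42,-20],[0,0,0],85]
    - [[3,-40,-20],[0,0,0],85]
    - [[0,0,-10],[0,0,0],85]

```text
clock: 3.1
position: [0.5833, -0.2317, 0.1776]
ee_rot: [0.709, 0.705, -0.001, -0.0]
ft_force: [0.6, 0.1, 0.2]
grip_width: 0.994
```

```bash
python3 - <<'E'
from h import *
o=readout.get_obs();print(o["clock"],o["position"],o["ee_rot"],o["joint_pos"],o["torque"])
s=camera("scene");t=camera("top")
cv2.imwrite("pics/s1.png",s);cv2.imwrite("pics/t1.png",t)
print(proj("scene",o["position"]),proj("top",o["position"]))
cv2.imwrite("pics/c3.png",np.vstack([crop(s,130,160,80,60,8,1.4)]))
E
```

```text
3.1 [ 0.58330743 -0.23170313  0.17764102] [ 7.09394811e-01  7.04809711e-01 -1.43489893e-03 -4.64046415e-04] [-0.07453404  0.39551017  0.49168292  1.54714132 -0.19050916  1.2493138
  2.01000442] [ 0.06313384 -0.01717293  0.01536742]
[143.68373075 184.77091103] [342.58914604 189.50382238]
```

View pics/c3.png

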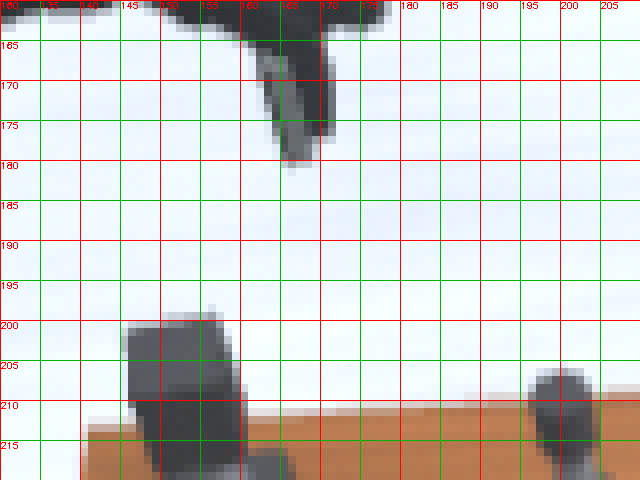

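View pics/s1.png

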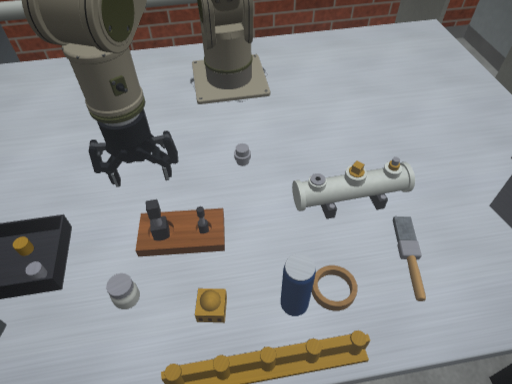

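Emit:
play_rows:
  rows:
    - [[2,2,-15],[0,0,0],85]
    - [[0,0,-15],[0,0,0],85]
    - [[0,0,-15],[0,0,0],85]
    - [[0,0,-15],[0,0,0],85]
    - [[0,0,-15],[0,0,0],85]
    - [[0,0,-12],[0,0,0],85]
    - [[0,0,-6],[0,0,0],85]
    - [[0,0,0],[0,0,0],60]
  force: 80

```text
clock: 4.2
position: [0.5869, -0.2259, 0.086]
ee_rot: [0.708, 0.707, -0.0, -0.0]
ft_force: [0.8, -0.3, 0.1]
grip_width: 0.814
```

```bash
python3 - <<'E'
from h import *
o=readout.get_obs();print(o["clock"],o["position"],o["ft_force"],o["grip_width"])
s=camera("scene");t=camera("top")
cv2.imwrite("pics/c4.png",np.vstack([crop(s,115,180,80,50,8,1.4)]))
E
```

```text
4.2 [ 0.58691525 -0.22589271  0.08604237] [ 0.78804559 -0.30666829  0.13534862] 0.8139848519271093
```

View pics/c4.png

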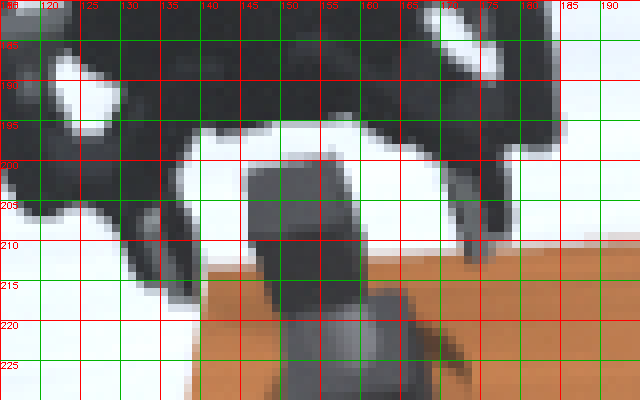

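Emit:
play_rows:
  rows:
    - [[-1,-3.5,0],[0,0,0],50]
    - [[0,0,0],[0,0,0],35]
    - [[0,0,0],[0,0,0],20]
    - [[0,0,0],[0,0,0],20]
    - [[0,0,0],[0,0,0],20]
    - [[0,0,0],[0,0,0],20]
    - [[0,0,0],[0,0,0],20]
  force: 80

```text
clock: 5.18
position: [0.5862, -0.2298, 0.0867]
ee_rot: [0.708, 0.707, 0.0, 0.0]
ft_force: [-0.6, -3.2, 5.2]
grip_width: 0.267
```

```bash
python3 - <<'E'
from h import *
o=readout.get_obs();print(o["clock"],o["position"],o["ft_force"],o["torque"],o["grip_width"]*85.4,o["joint_pos"])
E
```

```text
5.175 [ 0.58622503 -0.22981704  0.08674503] [-0.56410941 -3.20601934  5.17758191] [-0.72778945  0.18334048 -0.02514116] 22.785654285122263 [-0.05426508  0.48356429  0.4618602   1.63262306 -0.23678134  1.08050277
  2.04319739]
```

Emit:
play_rows:
  rows:
    - [[0,0,20],[0,0,0],20]
    - [[0,0,30],[0,0,0],20]
    - [[0,0,30],[0,0,0],20]
    - [[0,0,30],[0,0,0],20]
    - [[0,0,30],[0,0,0],20]
    - [[0,0,15],[0,0,0],20]

```text
clock: 5.92
position: [0.5864, -0.229, 0.2434]
ee_rot: [0.707, 0.707, 0.001, 0.001]
ft_force: [0.5, 1.1, -2.2]
grip_width: 0.271
```

Emit:
play_rows:
  rows:
    - [[-2,20,0],[0,0,3.5],20]
    - [[-2,37,0],[0,0,3.5],20]
    - [[-2,37,0],[0,0,3.5],20]
    - [[-2,37,0],[0,0,3.5],20]
    - [[-2,37,0],[0,0,3.5],20]
    - [[-2,37,0],[0,0,3.5],20]
    - [[-2,37,0],[0,0,3.5],20]
    - [[-2,37,0],[0,0,3.5],20]
    - [[-2,37,0],[0,0,3.5],20]
    - [[-2,37,0],[0,0,3.5],20]
    - [[-3,37,0],[0,0,3.5],20]
    - [[-3,37,0],[0,0,3.5],20]

```text
clock: 7.42
position: [0.5595, 0.2001, 0.2411]
ee_rot: [0.405, 0.914, -0.0, -0.0]
ft_force: [1.6, -0.2, -2.6]
grip_width: 0.271
```

Emit:
play_rows:
  rows:
    - [[-2,22,0],[0,0,0],20]
    - [[0,0,0],[0,0,0],20]
    - [[0,0,0],[0,0,0],20]

```text
clock: 7.8
position: [0.5585, 0.2183, 0.2413]
ee_rot: [0.408, 0.913, -0.0, 0.0]
ft_force: [-0.0, -0.5, -1.1]
grip_width: 0.265
```

```bash
python3 - <<'E'
from h import *
o=readout.get_obs();print(o["clock"],o["position"],o["ee_rot"],o["ft_force"],o["torque"],o["grip_width"]*85.4,o["joint_pos"])
s=camera("scene");t=camera("top")
cv2.imwrite("pics/s5.png",s);cv2.imwrite("pics/t5.png",t)
cv2.imwrite("pics/c5.png",np.hstack([crop(s,320,100,66,100,6,1.4),crop(t,130,170,66,100,6,2)]))
E
```

```text
7.8 [0.55851171 0.21827195 0.2413101 ] [ 4.08260605e-01  9.12865311e-01 -3.81387967e-04  2.39808196e-04] [-0.00657315 -0.52168736 -1.14063164] [ 0.00549315 -0.01551793  0.03756116] 22.620695933102578 [-0.58344608  0.26818841  0.16397227  1.52711854 -0.04345847  1.3501711
  1.88478757]
```

View pics/c5.png

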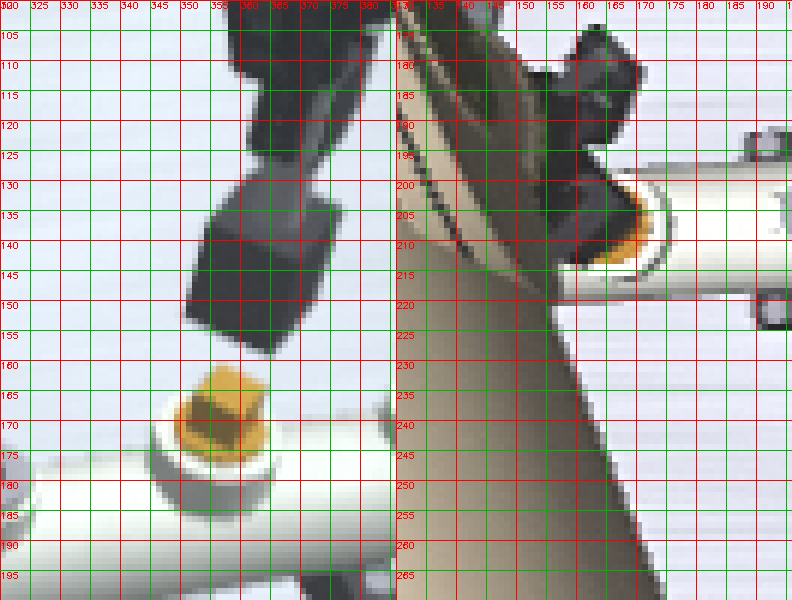

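```bash
python3 - <<'E'
from h import *
o=readout.get_obs();p=o["position"];yaw=np.radians(131.8)
def corners(c,y,hw,z):
    return [(c[0]+hw*(a*np.cos(y)-b*np.sin(y)),c[1]+hw*(a*np.sin(y)+b*np.cos(y)),z) for a,b in((1,1),(1,-1),(-1,-1),(-1,1))]
zf=p[2]-.0753
for n in("scene","top"):
    for nm,z in(("foot",zf),("blk",zf+.045)):
        print(n,nm,[proj(n,q).round(1).tolist() for q in corners(p,yaw,.017,z)])
s=cv2.imread("pics/s5.png");t=cv2.imread("pics/t5.png")
def c2(im,x,y,w,h,k,g):
    c=np.clip(im[y:y+h,x:x+w].astype(float)*g,0,255).astype(np.uint8)
    c=cv2.resize(c,None,fx=k,fy=k,interpolation=cv2.INTER_CUBIC)
    for j in range(0,w,2): cv2.putText(c,str(x+j),(int((j+.5)*k)-8,8),0,.3,(0,0,255),1);cv2.line(c,(int((j+.5)*k),10),(int((j+.5)*k),14),(0,0,255),1)
    for j in range(0,h,2): cv2.putText(c,str(y+j),(0,int((j+.5)*k)),0,.3,(0,0,255),1)
    return c
cv2.imwrite("pics/c6.png",np.hstack([c2(s,346,126,34,45,12,1.6),c2(t,150,186,28,45,12,2.5)]))
E
```

```text
scene foot [[357.7, 142.7], [372.1, 149.5], [364.4, 158.5], [349.9, 151.5]]
scene blk [[362.0, 126.6], [377.1, 133.4], [369.1, 142.5], [353.8, 135.4]]
top foot [[160.0, 214.4], [150.9, 204.4], [161.0, 195.1], [170.1, 205.0]]
top blk [[156.2, 213.2], [146.7, 202.8], [157.3, 193.1], [166.7, 203.4]]
```

View pics/c6.png

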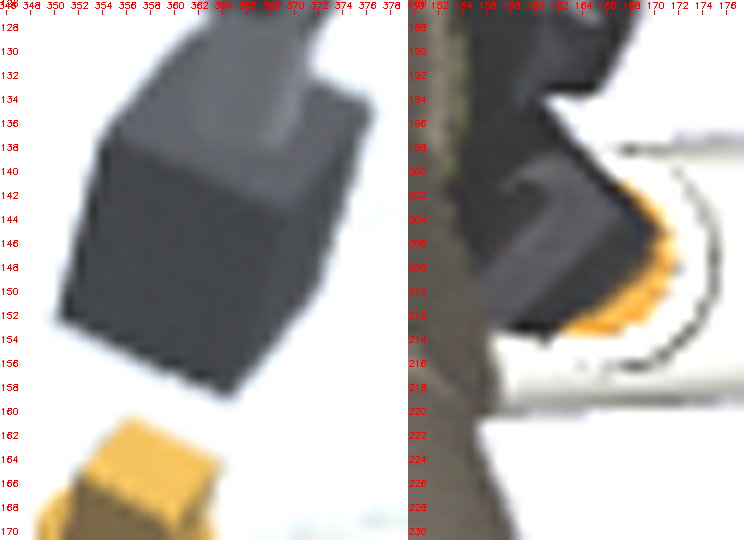

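Emit:
play_rows:
  rows:
    - [[-0.5,1.2,-10],[0,0,0],20]
    - [[0,0,-12],[0,0,0],20]
    - [[0,0,-12],[0,0,0],20]
    - [[0,0,-4],[0,0,0],20]
    - [[0,0,0],[0,0,0],20]

```text
clock: 8.52
position: [0.5574, 0.2208, 0.203]
ee_rot: [0.407, 0.913, -0.0, -0.0]
ft_force: [-0.1, 0.7, -2.3]
grip_width: 0.268
```

```bash
python3 - <<'E'
from h import *
o=readout.get_obs();print(o["clock"],o["position"],o["ee_rot"],o["ft_force"],o["torque"])
s=camera("scene");t=camera("top")
cv2.imwrite("pics/s7.png",s);cv2.imwrite("pics/t7.png",t)
def c2(im,x,y,w,h,k,g):
    c=np.clip(im[y:y+h,x:x+w].astype(float)*g,0,255).astype(np.uint8)
    c=cv2.resize(c,None,fx=k,fy=k,interpolation=cv2.INTER_CUBIC)
    for j in range(0,w,2): cv2.putText(c,str(x+j),(int((j+.5)*k)-8,8),0,.3,(0,0,255),1);cv2.line(c,(int((j+.5)*k),10),(int((j+.5)*k),14),(0,0,255),1)
    for j in range(0,h,2): cv2.putText(c,str(y+j),(0,int((j+.5)*k)),0,.3,(0,0,255),1)
    return c
cv2.imwrite("pics/c7.png",np.hstack([c2(s,340,140,34,45,12,1.6),c2(t,152,186,28,45,12,2.5)]))
E
```

```text
8.525 [0.5574103  0.22077877 0.20295544] [ 4.07277383e-01  9.13304455e-01 -2.34250373e-04 -2.25720831e-04] [-0.11167478  0.72011922 -2.3419194 ] [-0.03005046  0.02990046  0.00805354]
```

View pics/c7.png

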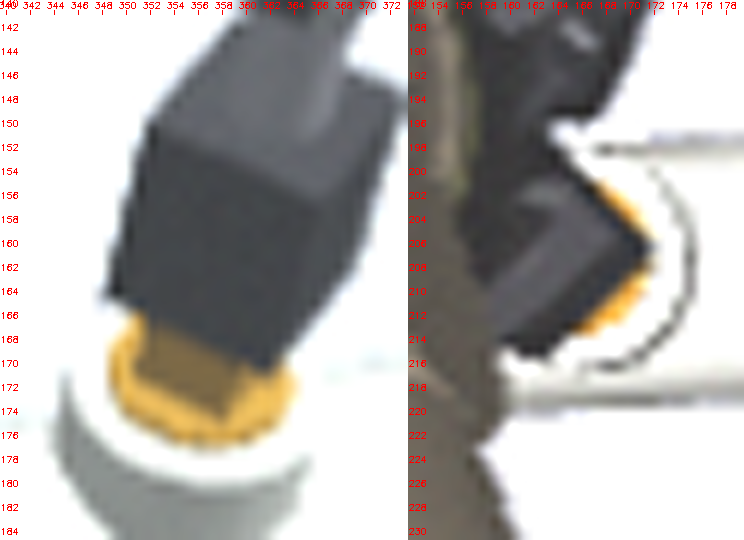

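```bash
python3 - <<'E'
from h import *
def c(A,B,z,hw):
    a=onz("scene",*A,z)[:2];b=onz("scene",*B,z)[:2];d=(b-a);L=np.linalg.norm(d);d/=L
    n=np.array([-d[1],d[0]]); 
    if n[0]>0:n=-n
    print(L*1000,np.degrees(np.arctan2(d[1],d[0])),((a+b)/2+n*hw)*1000)
c((352.2,165.3),(360,169.8),.122,.010)
for z in(.1277,.126): c((348.2,164.5),(361.7,170.8),z,.017)
c((349.9,152),(364.4,159),.166,.017)
c((349.9,152),(364.4,159),.1645,.017)
E
```

```text
20.03977637658558 37.092053051248634 [559.32445531 221.45144144]
32.135665046322735 43.82902732017731 [558.34241197 220.27667356]
32.22445871200945 43.829027320177374 [556.85934416 221.12826821]
33.81760117508806 41.8118938898176 [559.71548572 217.64592172]
33.905522272615904 41.81189388981758 [558.32245676 218.43931238]
```

Emit:
play_rows:
  rows:
    - [[0.5,-0.5,-3],[0,0,0],20]
    - [[0,0,-3],[0,0,0],20]
    - [[0,0,-2],[0,0,0],20]
    - [[0,0,-2],[0,0,0],20]

```text
clock: 9.12
position: [0.558, 0.2204, 0.1932]
ee_rot: [0.407, 0.913, -0.0, -0.0]
ft_force: [-0.0, 0.1, -3.1]
grip_width: 0.267
```

Emit:
play_rows:
  rows:
    - [[0,0,-2],[0,0,0],20]
    - [[0,0,-2],[0,0,0],20]
    - [[0,0,-2],[0,0,0],20]
    - [[0,0,0],[0,0,0],20]

```text
clock: 9.62
position: [0.5579, 0.2203, 0.1872]
ee_rot: [0.407, 0.913, -0.0, -0.0]
ft_force: [0.7, -0.3, -1.5]
grip_width: 0.271
```

Emit:
play_rows:
  rows:
    - [[0,0,-2],[0,0,0],20]
    - [[0,0,-2],[0,0,0],20]
    - [[0,0,-1],[0,0,0],20]
    - [[0,0,-1],[0,0,0],20]
    - [[0,0,0],[0,0,0],20]

```text
clock: 10.25
position: [0.5583, 0.2204, 0.1825]
ee_rot: [0.407, 0.913, 0.0, 0.0]
ft_force: [-3.4, -1.2, 6.9]
grip_width: 0.271
```

```bash
python3 - <<'E'
from h import *
o=readout.get_obs();print(o["clock"],o["position"],o["ee_rot"],o["ft_force"],o["torque"])
s=camera("scene");t=camera("top")
cv2.imwrite("pics/c8.png",np.hstack([crop(s,335,140,50,55,8,1.6),crop(t,145,186,45,55,8,2.5)]))
E
```

```text
10.25 [0.55827894 0.22041622 0.18253508] [4.07307424e-01 9.13290950e-01 4.86333494e-04 2.55842688e-04] [-3.41791608 -1.21263783  6.9446323 ] [-0.26570393  0.82417513 -0.01427382]
```

View pics/c8.png

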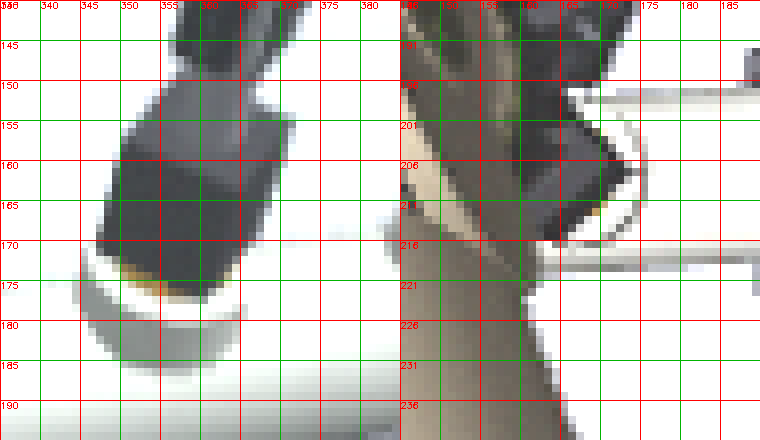

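Emit:
play_rows:
  rows:
    - [[0,0,0.5],[0,0,-4],20]
    - [[0,0,0],[0,0,-4],20]
    - [[0,0,0],[0,0,-4],20]

```text
clock: 10.72
position: [0.5583, 0.2202, 0.1826]
ee_rot: [0.501, 0.865, 0.0, 0.0]
ft_force: [-1.5, -1.2, 4.0]
grip_width: 0.269
```

```bash
cat > q.py <<'E'
from h import *
o=readout.get_obs();r=o["ee_rot"];print(o["clock"],o["position"].round(4),"yaw",np.degrees(2*np.arctan2(r[1],r[0])).round(2),r[2:].round(4),o["ft_force"].round(2),"T",o["torque"].round(3),(o["grip_width"]*85.4).round(2),"j7",o["joint_pos"][6].round(3))
E
python3 q.py
```

```text
Traceback (most recent call last):
  File "q.py", line 2, in <module>
    o=readout.get_obs();r=o["ee_rot"];print(o["clock"],o["position"].round(4),"yaw",np.degrees(2*np.arctan2(r[1],r[0])).round(2),r[2:].round(4),o["ft_force"].round(2),"T",o["torque"].round(3),(o["grip_width"]*85.4).round(2),"j7",o["joint_pos"][6].round(3))
                                                                                                                                                                                                ^^^^^^^^^^^^^^^^^^^^^^^^^^^^
AttributeError: 'float' object has no attribute 'round'
```

```bash
sed -i 's/(o\["grip_width"\]\*85.4).round(2)/round(o["grip_width"]*85.4,2)/' q.py; python3 q.py
```

```text
10.725 [0.5583 0.2202 0.1826] yaw 119.82 [0.0002 0.0003] [-1.45 -1.2   4.02] T [-0.467  0.395  0.323] 23.0 j7 1.684
```

Emit:
play_rows:
  rows:
    - [[0,0,0],[0,0,-4],20]
    - [[0,0,0],[0,0,-4],20]

```text
clock: 10.98
position: [0.5584, 0.2201, 0.1826]
ee_rot: [0.561, 0.828, 0.0, 0.0]
ft_force: [-0.9, -2.2, 3.4]
grip_width: 0.266
```

```bash
python3 q.py
```

```text
10.975 [0.5584 0.2201 0.1826] yaw 111.82 [0.0003 0.0004] [-0.88 -2.16  3.41] T [-0.416  0.299  0.415] 22.75 j7 1.549
```

Emit:
play_rows:
  rows:
    - [[0,0,0],[0,0,-4],20]
    - [[0,0,0],[0,0,-4],20]

```text
clock: 11.22
position: [0.5584, 0.2201, 0.1826]
ee_rot: [0.617, 0.787, 0.0, 0.0]
ft_force: [-0.6, -2.8, 2.9]
grip_width: 0.271
```

```bash
python3 q.py
```

```text
11.225 [0.5584 0.2201 0.1826] yaw 103.82 [0.0004 0.0004] [-0.58 -2.78  2.92] T [-0.431  0.224  0.431] 23.15 j7 1.414
```

Emit:
play_rows:
  rows:
    - [[0,0,0],[0,0,-4],20]
    - [[0,0,0],[0,0,-4],20]

```text
clock: 11.48
position: [0.5585, 0.22, 0.1826]
ee_rot: [0.67, 0.742, 0.0, 0.0]
ft_force: [-1.0, -1.3, 2.6]
grip_width: 0.273
```

```bash
python3 q.py
```

```text
11.475 [0.5585 0.22   0.1826] yaw 95.81 [0.0004 0.0005] [-0.98 -1.34  2.62] T [-0.44   0.105  0.314] 23.28 j7 1.279
```

Emit:
play_rows:
  rows:
    - [[0,0,0],[0,0,-4],20]
    - [[0,0,0],[0,0,-4],20]

```text
clock: 11.72
position: [0.5586, 0.22, 0.1826]
ee_rot: [0.721, 0.693, 0.0, 0.0]
ft_force: [-0.4, -1.9, 3.5]
grip_width: 0.267
```

```bash
python3 q.py
```

```text
11.725 [0.5586 0.22   0.1826] yaw 87.81 [0.0005 0.0005] [-0.37 -1.88  3.53] T [-0.532  0.036  0.412] 22.84 j7 1.144
```

Emit:
play_rows:
  rows:
    - [[0,0,0],[0,0,-4],20]
    - [[0,0,0],[0,0,-4],20]

```text
clock: 11.98
position: [0.5586, 0.2199, 0.1826]
ee_rot: [0.767, 0.642, 0.0, 0.001]
ft_force: [-0.4, -1.6, 2.6]
grip_width: 0.271
```

```bash
python3 q.py
```

```text
11.975 [0.5586 0.2199 0.1826] yaw 79.81 [0.0005 0.0005] [-0.45 -1.62  2.64] T [-0.552  0.103  0.336] 23.13 j7 1.01
```

Emit:
play_rows:
  rows:
    - [[0,0,0],[0,0,-4],20]
    - [[0,0,0],[0,0,-4],20]

```text
clock: 12.22
position: [0.5586, 0.2199, 0.1825]
ee_rot: [0.81, 0.586, 0.001, 0.0]
ft_force: [-0.9, -2.5, 2.7]
grip_width: 0.272
```

```bash
python3 q.py
```

```text
12.225 [0.5586 0.2199 0.1825] yaw 71.81 [0.0005 0.0005] [-0.94 -2.5   2.68] T [-0.541  0.062  0.385] 23.21 j7 0.875
```

Emit:
play_rows:
  rows:
    - [[0,0,0],[0,0,-4],20]
    - [[0,0,0],[0,0,-4],20]

```text
clock: 12.48
position: [0.5587, 0.2198, 0.1826]
ee_rot: [0.849, 0.528, 0.001, 0.001]
ft_force: [0.9, -2.8, 2.4]
grip_width: 0.272
```

```bash
python3 q.py
```

```text
12.475 [0.5587 0.2198 0.1826] yaw 63.8 [0.0006 0.0005] [ 0.95 -2.85  2.39] T [-0.565  0.015  0.404] 23.26 j7 0.74
```

Emit:
play_rows:
  rows:
    - [[0,0,0],[0,0,-4],20]
    - [[0,0,0],[0,0,-4],20]

```text
clock: 12.72
position: [0.5587, 0.2197, 0.1826]
ee_rot: [0.884, 0.468, 0.001, 0.001]
ft_force: [-0.5, -2.2, 2.8]
grip_width: 0.271
```

```bash
python3 q.py
```

```text
12.725 [0.5587 0.2197 0.1826] yaw 55.8 [0.0006 0.0005] [-0.54 -2.22  2.82] T [-0.645 -0.035  0.407] 23.15 j7 0.606
```

Emit:
play_rows:
  rows:
    - [[0,0,0],[0,0,-4],20]

```text
clock: 12.85
position: [0.5587, 0.2197, 0.1826]
ee_rot: [0.9, 0.437, 0.001, 0.001]
ft_force: [0.8, -2.3, 2.1]
grip_width: 0.274
```

```bash
python3 q.py
```

```text
12.85 [0.5587 0.2197 0.1826] yaw 51.8 [0.0007 0.0005] [ 0.83 -2.3   2.06] T [-0.64  -0.079  0.399] 23.4 j7 0.539
```

Emit:
play_rows:
  rows:
    - [[0,0,0],[0,0,-4],20]
    - [[0,0,0],[0,0,-4],20]

```text
clock: 13.1
position: [0.5588, 0.2196, 0.1826]
ee_rot: [0.928, 0.373, 0.001, 0.001]
ft_force: [0.7, -3.0, 2.4]
grip_width: 0.269
```

```bash
python3 q.py
```

```text
13.1 [0.5588 0.2196 0.1826] yaw 43.79 [0.0007 0.0005] [ 0.74 -3.    2.4 ] T [-0.801 -0.068  0.387] 22.99 j7 0.404
```

Emit:
play_rows:
  rows:
    - [[0,0,0],[0,0,-4],20]
    - [[0,0,0],[0,0,-4],20]

```text
clock: 13.35
position: [0.5588, 0.2195, 0.1826]
ee_rot: [0.952, 0.307, 0.001, 0.0]
ft_force: [0.8, -3.2, 3.0]
grip_width: 0.266
```

```bash
python3 q.py
```

```text
13.35 [0.5588 0.2195 0.1826] yaw 35.79 [0.0007 0.0005] [ 0.75 -3.17  2.95] T [-0.861 -0.039  0.366] 22.73 j7 0.27
```

Emit:
play_rows:
  rows:
    - [[0,-0.4,0],[0,0,-4],20]
    - [[0,0,0],[0,0,-4],20]

```text
clock: 13.6
position: [0.5588, 0.2194, 0.1826]
ee_rot: [0.971, 0.24, 0.001, 0.0]
ft_force: [0.7, -2.7, 2.5]
grip_width: 0.27
```

```bash
python3 q.py
```

```text
13.6 [0.5588 0.2194 0.1826] yaw 27.8 [0.0008 0.0003] [ 0.69 -2.68  2.5 ] T [-0.661 -0.138  0.374] 23.07 j7 0.136
```

Emit:
play_rows:
  rows:
    - [[0,0,0],[0,0,-4],20]
    - [[0,0,0],[0,0,-4],20]

```text
clock: 13.85
position: [0.5588, 0.2193, 0.1826]
ee_rot: [0.985, 0.172, 0.001, 0.0]
ft_force: [1.0, -2.3, 2.7]
grip_width: 0.265
```

```bash
python3 q.py
```

```text
13.85 [0.5588 0.2193 0.1826] yaw 19.8 [0.0008 0.0004] [ 1.01 -2.31  2.73] T [-0.769 -0.11   0.343] 22.61 j7 0.002
```

Emit:
play_rows:
  rows:
    - [[0,0,0],[0,0,-4],20]
    - [[0,0,0],[0,0,-4],20]

```text
clock: 14.1
position: [0.5587, 0.2192, 0.1826]
ee_rot: [0.995, 0.103, 0.001, 0.0]
ft_force: [0.1, -3.2, 2.2]
grip_width: 0.273
```

```bash
python3 q.py
```

```text
14.1 [0.5587 0.2192 0.1826] yaw 11.79 [0.0008 0.0003] [ 0.11 -3.24  2.24] T [-0.856 -0.087  0.389] 23.33 j7 -0.132
```

Emit:
play_rows:
  rows:
    - [[0,0,0],[0,0,-4],20]
    - [[0,0,0],[0,0,-4],20]

```text
clock: 14.35
position: [0.5587, 0.2191, 0.1826]
ee_rot: [0.999, 0.033, 0.001, 0.0]
ft_force: [0.4, -3.3, 3.9]
grip_width: 0.268
```

```bash
python3 q.py
```

```text
14.35 [0.5587 0.2191 0.1826] yaw 3.79 [0.0008 0.0004] [ 0.36 -3.26  3.91] T [-0.864 -0.022  0.405] 22.91 j7 -0.265
```

Emit:
play_rows:
  rows:
    - [[0,-0.3,0],[0,0,-4],20]

```text
clock: 14.48
position: [0.5587, 0.219, 0.1826]
ee_rot: [1.0, -0.002, 0.001, 0.0]
ft_force: [0.1, -2.5, 3.3]
grip_width: 0.269
```

```bash
python3 q.py
```

```text
14.475 [0.5587 0.219  0.1826] yaw -0.2 [0.0008 0.0002] [ 0.12 -2.54  3.31] T [-0.65  -0.026  0.415] 22.95 j7 -0.332
```

Emit:
play_rows:
  rows:
    - [[0,0,0],[0,0,-4],20]

```text
clock: 14.6
position: [0.5587, 0.2189, 0.1826]
ee_rot: [0.999, -0.037, 0.001, 0.0]
ft_force: [0.4, -2.8, 3.3]
grip_width: 0.268
```

```bash
python3 q.py
```

```text
14.6 [0.5587 0.2189 0.1826] yaw -4.2 [0.0008 0.0002] [ 0.42 -2.83  3.27] T [-0.837  0.034  0.377] 22.85 j7 -0.398
```

Emit:
play_rows:
  rows:
    - [[0,0,0],[0,0,-4],20]

```text
clock: 14.72
position: [0.5587, 0.2189, 0.1826]
ee_rot: [0.997, -0.072, 0.001, 0.0]
ft_force: [0.2, -3.3, 3.1]
grip_width: 0.27
```

```bash
python3 q.py
```

```text
14.725 [0.5587 0.2189 0.1826] yaw -8.2 [0.0008 0.0002] [ 0.18 -3.31  3.11] T [-0.832  0.064  0.418] 23.1 j7 -0.465
```

Emit:
play_rows:
  rows:
    - [[0,0,0],[0,0,-4],20]

```text
clock: 14.85
position: [0.5586, 0.2189, 0.1826]
ee_rot: [0.994, -0.106, 0.001, 0.0]
ft_force: [-0.7, -4.0, 3.7]
grip_width: 0.274
```

```bash
python3 q.py
```

```text
14.85 [0.5586 0.2189 0.1826] yaw -12.2 [0.0007 0.0002] [-0.65 -3.97  3.7 ] T [-0.924  0.122  0.403] 23.39 j7 -0.532
```

Emit:
play_rows:
  rows:
    - [[0,0,0],[0,0,-4],20]

```text
clock: 14.98
position: [0.5586, 0.2189, 0.1827]
ee_rot: [0.99, -0.141, 0.001, 0.0]
ft_force: [-0.5, -3.8, 3.9]
grip_width: 0.266
```

```bash
python3 q.py; python3 - <<'E'
from h import *
s=camera("scene");t=camera("top")
cv2.imwrite("pics/c9.png",np.hstack([crop(s,335,140,50,55,8,1.6),crop(t,145,186,45,55,8,2.5)]))
E
```

```text
14.975 [0.5586 0.2189 0.1827] yaw -16.2 [0.0007 0.0002] [-0.5  -3.76  3.88] T [-0.92   0.161  0.518] 22.71 j7 -0.598
```

View pics/c9.png

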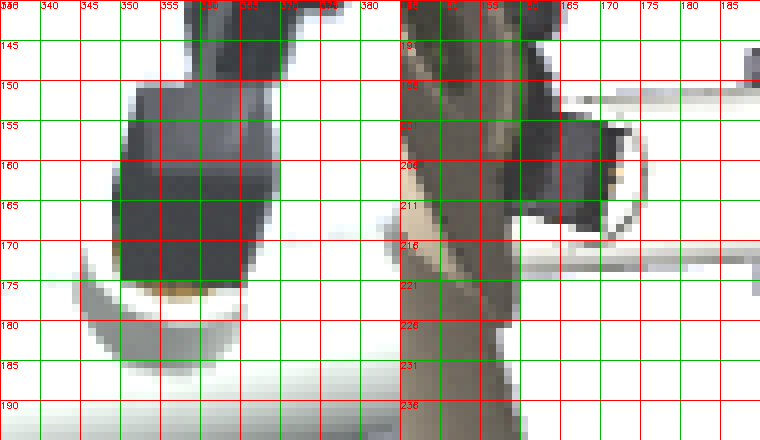

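Emit:
play_rows:
  rows:
    - [[0,0,0],[0,0,-4],20]

```text
clock: 15.2
position: [0.5586, 0.2189, 0.1827]
ee_rot: [0.985, -0.174, 0.001, 0.0]
ft_force: [-0.8, -4.2, 5.6]
grip_width: 0.272
```

```bash
python3 q.py
```

```text
15.2 [0.5586 0.2189 0.1827] yaw -20.04 [0.0007 0.0001] [-0.81 -4.21  5.56] T [-1.192  0.27   0.456] 23.2 j7 -0.662
```

Emit:
play_rows:
  rows:
    - [[0,0,0],[0,0,-4],20]

```text
clock: 15.32
position: [0.5586, 0.2189, 0.1827]
ee_rot: [0.978, -0.209, 0.001, 0.0]
ft_force: [-0.8, -5.9, 7.0]
grip_width: 0.272
```

```bash
python3 q.py
```

```text
15.325 [0.5586 0.2189 0.1827] yaw -24.1 [0.0007 0.0001] [-0.79 -5.87  7.  ] T [-1.268  0.277  0.473] 23.22 j7 -0.73
```

Emit:
play_rows:
  rows:
    - [[0,0,0],[0,0,-4],20]

```text
clock: 15.45
position: [0.5586, 0.2189, 0.1827]
ee_rot: [0.97, -0.243, 0.001, 0.0]
ft_force: [-1.4, -5.1, 7.1]
grip_width: 0.271
```

```bash
python3 q.py
```

```text
15.45 [0.5586 0.2189 0.1827] yaw -28.1 [0.0007 0.0001] [-1.44 -5.06  7.08] T [-1.318  0.339  0.548] 23.13 j7 -0.796
```

Emit:
play_rows:
  rows:
    - [[0,0,0],[0,0,-4],20]

```text
clock: 15.58
position: [0.5586, 0.2188, 0.1828]
ee_rot: [0.961, -0.276, 0.001, 0.0]
ft_force: [-2.5, -4.8, 7.4]
grip_width: 0.269
```

```bash
python3 q.py
```

```text
15.575 [0.5586 0.2188 0.1828] yaw -32.09 [0.0007 0.0001] [-2.48 -4.83  7.42] T [-1.337  0.451  0.644] 22.96 j7 -0.863
```

Emit:
play_rows:
  rows:
    - [[0,0,0],[0,0,-2],20]

```text
clock: 15.7
position: [0.5585, 0.2188, 0.1828]
ee_rot: [0.956, -0.293, 0.001, 0.0]
ft_force: [-2.3, -4.5, 7.0]
grip_width: 0.269
```

```bash
python3 q.py
```

```text
15.7 [0.5585 0.2188 0.1828] yaw -34.06 [0.0007 0.0001] [-2.31 -4.54  7.03] T [-1.312  0.453  0.583] 22.95 j7 -0.895
```

Emit:
play_rows:
  rows:
    - [[0,0,0],[0,0,-2.5],20]

```text
clock: 15.82
position: [0.5585, 0.2188, 0.1828]
ee_rot: [0.95, -0.313, 0.001, 0.0]
ft_force: [-2.4, -4.5, 7.9]
grip_width: 0.269
```

```bash
python3 q.py
```

```text
15.825 [0.5585 0.2188 0.1828] yaw -36.54 [0.0006 0.0002] [-2.43 -4.51  7.88] T [-1.405  0.489  0.619] 22.96 j7 -0.936
```

Emit:
play_rows:
  rows:
    - [[0,0,0],[0,0,-1.5],20]

```text
clock: 15.95
position: [0.5585, 0.2188, 0.1828]
ee_rot: [0.945, -0.326, 0.001, 0.0]
ft_force: [-1.4, -5.1, 7.4]
grip_width: 0.268
```

```bash
python3 q.py
```

```text
15.95 [0.5585 0.2188 0.1828] yaw -38.02 [0.0007 0.0002] [-1.36 -5.06  7.43] T [-1.427  0.555  0.583] 22.93 j7 -0.961
```

Emit:
play_rows:
  rows:
    - [[0,0,0],[0,0,0],20]
    - [[0,0,0],[0,0,0],20]

```text
clock: 16.2
position: [0.5585, 0.2188, 0.1828]
ee_rot: [0.946, -0.325, 0.001, 0.0]
ft_force: [-2.8, -5.2, 7.6]
grip_width: 0.271
```

```bash
python3 q.py
```

```text
16.2 [0.5585 0.2188 0.1828] yaw -37.97 [0.0006 0.0001] [-2.81 -5.17  7.58] T [-1.358  0.573  0.464] 23.18 j7 -0.96
```

Emit:
play_rows:
  rows:
    - [[0,0,0],[0,0,2],20]
    - [[-0.2,-0.4,0],[0,0,2.5],20]
    - [[0,0,0],[0,0,0],20]

```text
clock: 16.58
position: [0.5585, 0.2189, 0.1828]
ee_rot: [0.958, -0.288, 0.001, -0.0]
ft_force: [-1.1, -3.5, 5.9]
grip_width: 0.269
```

```bash
python3 q.py
```

```text
16.575 [0.5585 0.2189 0.1828] yaw -33.46 [ 0.0007 -0.0004] [-1.07 -3.53  5.88] T [-0.838  0.192 -0.033] 22.96 j7 -0.885
```

Emit:
play_rows:
  rows:
    - [[0,0,2],[0,0,0],20]
    - [[0,0,4],[0,0,0],20]
    - [[0,0,4],[0,0,0],20]
    - [[0,0,5],[0,0,0],20]
    - [[0,0,6],[0,0,0],20]

```text
clock: 17.2
position: [0.5576, 0.2196, 0.2032]
ee_rot: [0.957, -0.289, -0.0, -0.0]
ft_force: [0.5, 0.3, -1.9]
grip_width: 0.27
```

```bash
python3 q.py
```

```text
17.2 [0.5576 0.2196 0.2032] yaw -33.55 [-0.0003 -0.0001] [ 0.46  0.32 -1.86] T [0.016 0.038 0.01 ] 23.06 j7 -0.895
```

Emit:
play_rows:
  rows:
    - [[0,0,15],[0,0,0],20]
    - [[0,0,15],[0,0,0],20]
    - [[0,0,12],[0,0,0],20]
    - [[2,-37,0],[0,0,5],20]
    - [[2,-37,0],[0,0,5],20]
    - [[2,-37,0],[0,0,5],20]
    - [[2,-37,0],[0,0,5],20]

```text
clock: 18.08
position: [0.5658, 0.0702, 0.2456]
ee_rot: [0.993, -0.117, 0.0, -0.0]
ft_force: [0.5, 0.5, -2.8]
grip_width: 0.267
```

```bash
python3 q.py;  python3 - <<'E'
from h import *
s=camera("scene");t=camera("top")
cv2.imwrite("pics/s10.png",s);cv2.imwrite("pics/t10.png",t)
cv2.imwrite("pics/c10.png",np.vstack([np.hstack([crop(s,335,150,40,30,10,1.3),crop(t,147,193,40,30,10,1.8)]),np.hstack([crop(s,137,210,40,30,10,1.6),crop(t,318,178,40,30,10,2.5)])]))
E
```

```text
18.075 [0.5658 0.0702 0.2456] yaw -13.4 [ 0.0002 -0.0003] [ 0.45  0.47 -2.84] T [-0.009 -0.049  0.009] 22.81 j7 -0.327
```

View pics/c10.png

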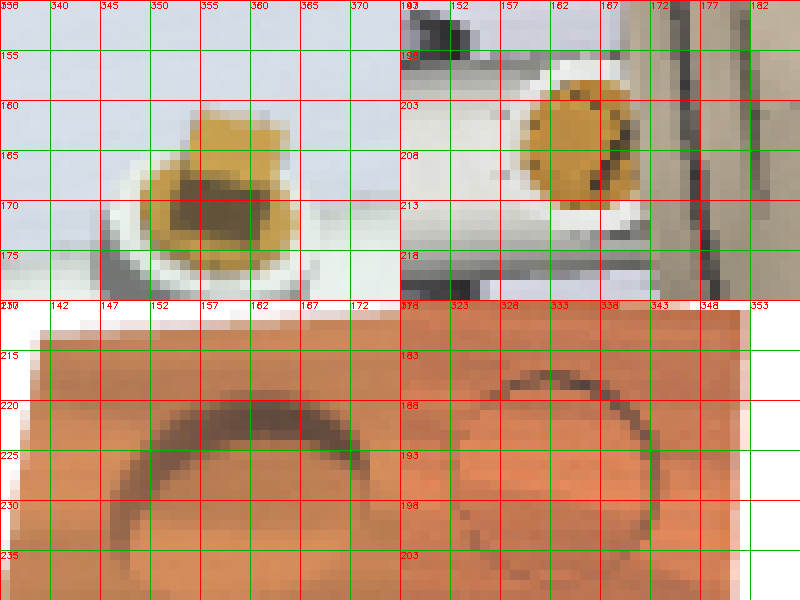

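```bash
python3 - <<'E'
from h import *
print(onz("top",332.8,195.0,.026))
# scene: rim ellipse left ~ (147.5,?)..(173,?) top rim 219
P=[(146.5,231),(149,225.5),(153,221.5),(157,219.5),(162,218.5),(168,220),(172,224)]
w=np.array([onz("scene",*p,.026)[:2] for p in P]);A=np.c_[2*w,np.ones(len(w))];r=np.linalg.lstsq(A,(w**2).sum(1),rcond=None)[0];print(r[:2],np.sqrt(r[2]+r[:2]@r[:2]))
P=[(354.5,160.3),(363,161.8),(361.5,168.8),(352.5,167.3)]
W=np.array([onz("scene",*p,.122)[:2] for p in P])
print(W.mean(0),[np.degrees(np.arctan2(*(W[(i+1)%4]-W[i])[::-1]))%90 for i in range(4)])
E
```

```text
[ 0.5857022  -0.23000824  0.026     ]
[ 0.58348962 -0.22981804] 0.02909584556742262
[0.55735799 0.2204042 ] [np.float64(64.99336432283114), np.float64(61.67940291485781), np.float64(66.05688834090984), np.float64(59.810781264155196)]
```

Emit:
play_rows:
  rows:
    - [[3,-35,0],[0,0,3],20]
    - [[3,-37,0],[0,0,3],20]
    - [[3,-37,0],[0,0,3],20]
    - [[3,-37,0],[0,0,3],20]
    - [[3,-37,0],[0,0,1],20]
    - [[3,-37,0],[0,0,0],20]
    - [[1,-37,0],[0,0,0],20]
    - [[0,-32,0],[0,0,0],20]
    - [[0,-9,0],[0,0,0],20]
    - [[0,0,0],[0,0,0],20]
    - [[0,0,0],[0,0,0],20]

```text
clock: 19.55
position: [0.5854, -0.2249, 0.2448]
ee_rot: [1.0, -0.004, 0.0, -0.0]
ft_force: [-0.1, -0.1, -3.7]
grip_width: 0.267
```

```bash
python3 q.py
```

```text
19.55 [ 0.5854 -0.2249  0.2448] yaw -0.45 [ 0.0001 -0.0005] [-0.08 -0.09 -3.65] T [0.006 0.004 0.008] 22.82 j7 0.48
```

Emit:
play_rows:
  rows:
    - [[-0.5,-5,-10],[0,0,0],20]
    - [[0,0,-25],[0,0,0],20]
    - [[0,0,-25],[0,0,0],20]
    - [[0,0,-25],[0,0,0],20]
    - [[0,0,-20],[0,0,0],20]
    - [[0,0,-15],[0,0,0],20]
    - [[0,0,-5],[0,0,0],20]
    - [[0,0,0],[0,0,0],20]

```text
clock: 20.55
position: [0.5845, -0.2319, 0.12]
ee_rot: [1.0, -0.005, 0.0, 0.0]
ft_force: [-0.5, -0.2, -2.6]
grip_width: 0.268
```

```bash
python3 q.py;  python3 - <<'E'
from h import *
s=camera("scene");t=camera("top")
cv2.imwrite("pics/c11.png",np.vstack([np.hstack([crop(s,130,195,50,50,8,1.6),crop(t,310,170,50,50,8,2.5)])]))
E
```

```text
20.55 [ 0.5845 -0.2319  0.12  ] yaw -0.57 [0.0002 0.0001] [-0.48 -0.16 -2.56] T [-0.068 -0.048  0.017] 22.9 j7 0.539
```

View pics/c11.png

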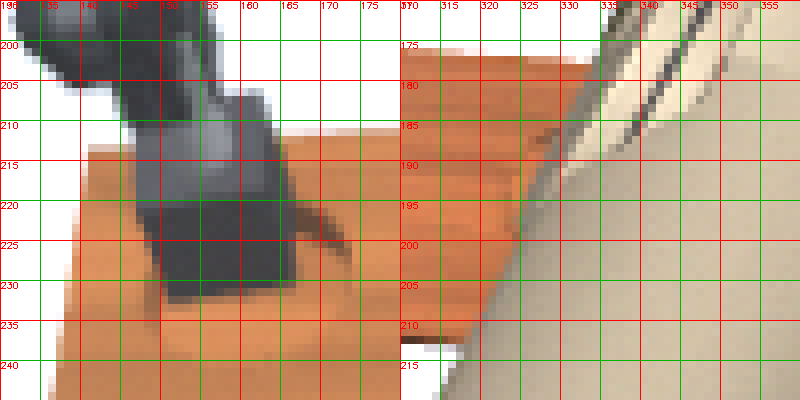

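Emit:
play_rows:
  rows:
    - [[0.3,1.5,-6],[0,0,0],20]
    - [[0,0,-8],[0,0,0],20]
    - [[0,0,-6],[0,0,0],20]
    - [[0,0,-4],[0,0,0],20]

```text
clock: 21.15
position: [0.5844, -0.2302, 0.0952]
ee_rot: [1.0, -0.005, -0.0, -0.0]
ft_force: [-0.5, -0.4, -3.2]
grip_width: 0.272
```

Emit:
play_rows:
  rows:
    - [[0,0,-4],[0,0,0],20]
    - [[0,0,-2],[0,0,0],20]
    - [[0,0,-1],[0,0,0],20]
    - [[0,0,0],[0,0,0],20]

```text
clock: 21.65
position: [0.5847, -0.2303, 0.0889]
ee_rot: [1.0, -0.005, 0.0, 0.0]
ft_force: [-0.3, 0.0, -3.0]
grip_width: 0.268
```

```bash
python3 q.py
```

```text
21.65 [ 0.5847 -0.2303  0.0889] yaw -0.57 [0.0001 0.    ] [-0.27  0.02 -3.02] T [-0.036 -0.001 -0.017] 22.89 j7 0.553
```

Emit:
play_rows:
  rows:
    - [[0,0,-1],[0,0,0],20]
    - [[0,0,-1],[0,0,0],20]
    - [[0,0,-0.5],[0,0,0],20]
    - [[0,0,0],[0,0,0],20]

```text
clock: 22.15
position: [0.5847, -0.2303, 0.0868]
ee_rot: [1.0, -0.005, 0.0, -0.0]
ft_force: [-1.5, 0.9, 3.4]
grip_width: 0.273
```

```bash
python3 q.py
```

```text
22.15 [ 0.5847 -0.2303  0.0868] yaw -0.57 [ 0.0002 -0.    ] [-1.5   0.89  3.39] T [0.249 0.526 0.024] 23.32 j7 0.554
```

Emit:
play_rows:
  rows:
    - [[0,0,0],[0,0,0],26]
    - [[0,0,0],[0,0,0],32]
    - [[0,0,0],[0,0,0],45]
    - [[0,0,0],[0,0,0],60]
    - [[0,0,0],[0,0,0],75]
    - [[0,0,0],[0,0,0],75]
    - [[0,0,0],[0,0,0],75]

```text
clock: 23.02
position: [0.5846, -0.2303, 0.0863]
ee_rot: [1.0, -0.005, 0.0, 0.0]
ft_force: [0.9, 0.7, -0.1]
grip_width: 0.877
```

```bash
python3 q.py;  python3 - <<'E'
from h import *
s=camera("scene");t=camera("top")
cv2.imwrite("pics/c12.png",np.vstack([np.hstack([crop(s,120,180,60,60,8,1.6)])]))
E
```

```text
23.025 [ 0.5846 -0.2303  0.0863] yaw -0.57 [0. 0.] [ 0.93  0.71 -0.15] T [-0.007  0.006 -0.034] 74.86 j7 0.554
```

View pics/c12.png

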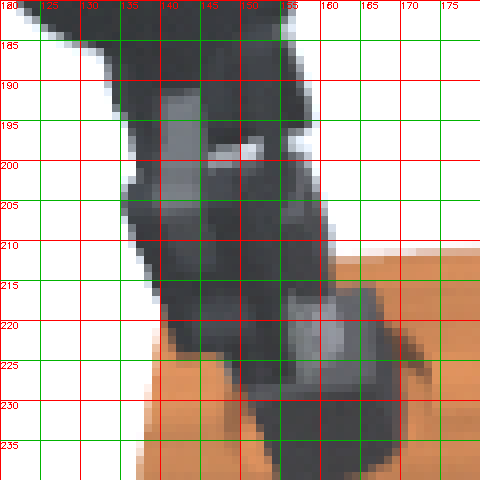

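Key stands free between the open fingers (block at about 150–170, 215–240). Raise straight up.

Emit:
play_rows:
  rows:
    - [[0,0,8],[0,0,0],75]
    - [[0,0,15],[0,0,0],75]
    - [[0,0,25],[0,0,0],75]
    - [[0,0,30],[0,0,0],75]
    - [[0,0,35],[0,0,0],75]
    - [[0,0,35],[0,0,0],75]
    - [[-30,0,20],[0,0,0],75]
    - [[-40,0,0],[0,0,0],75]
    - [[-30,0,0],[0,0,0],75]
    - [[0,0,0],[0,0,0],75]

```text
clock: 24.38
position: [0.4832, -0.2311, 0.2559]
ee_rot: [1.0, -0.006, 0.001, -0.001]
ft_force: [0.5, 0.5, -0.4]
grip_width: 0.878
```

```bash
python3 q.py;  python3 - <<'E'
from h import *
s=camera("scene");t=camera("top")
cv2.imwrite("pics/s13.png",s)
cv2.imwrite("pics/c13.png",np.vstack([np.hstack([crop(s,130,190,50,50,8,1.6),crop(t,310,170,50,50,8,2.5)])]))
print(proj("scene",(.585,-.230,.120)))
d=cv2.absdiff(s,cv2.imread("pics/scene0.png")).max(2)
n,l,st,c=cv2.connectedComponentsWithStats((d>40).astype(np.uint8));print([x.tolist() for x in st[1:] if x[4]>6])
E
```

```text
24.375 [ 0.4832 -0.2311  0.2559] yaw -0.68 [ 0.0013 -0.0008] [ 0.5   0.49 -0.35] T [-0.016 -0.042  0.044] 74.96 j7 0.44
[150.91582535 203.76467424]
[[69, 0, 58, 8, 307], [208, 1, 2, 7, 7], [210, 0, 7, 17, 62], [216, 0, 21, 15, 179], [436, 0, 11, 15, 65], [473, 0, 24, 19, 163], [128, 9, 3, 4, 7], [119, 10, 7, 2, 8], [125, 14, 7, 8, 34], [247, 15, 2, 11, 20], [84, 18, 40, 9, 89], [221, 21, 25, 16, 225], [80, 29, 61, 103, 2734], [98, 32, 9, 2, 12], [96, 34, 20, 6, 53], [250, 37, 4, 3, 9], [362, 163, 3, 6, 10], [157, 199, 5, 13, 19], [145, 200, 3, 8, 10], [146, 209, 5, 11, 11]]
```

View pics/s13.png

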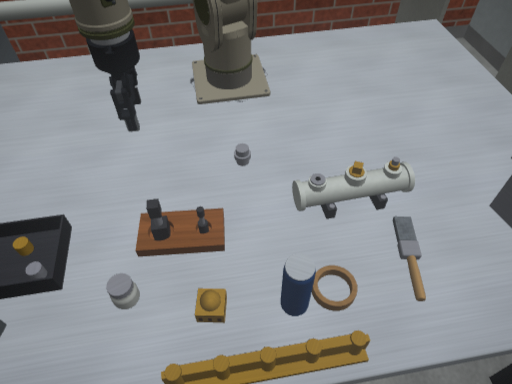

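View pics/c13.png

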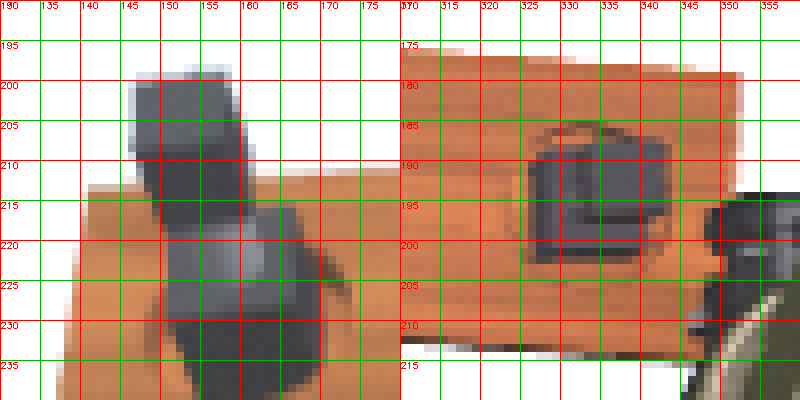

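```bash
python3 -c "
from workcell import manip
print(manip.hand_in())"
```

```text
the job is handed in; nothing more can be done
None
```

The plug is turned in to an estimated 0.7 to 0.75 N m, and the key is back upright in its own pocket. I handed the job in at about 24.5 s.

- **Turning:** I seated the key fully on the plug head, at the expected height of TCP z 0.183 m. I turned the tool clockwise from yaw 132° to -38°, which includes some play before the key took up the plug. The torque ran at about 0.38 N m until the taper bit near yaw -19°. It then climbed to 0.55 and 0.64 N m, and I turned about 6° further in small steps.
- **Lifting off and putting back:** I took the load off by turning the key back 4.5° within its play, after which the reading was about 0 N m. I then lifted the key off, set it in its pocket and backed the gripper away.
- **Last checks:** The pictures show the key standing upright in the large pocket. Compared with the first scene picture, only the arm, the key and the plug head changed. Measured forces stayed under about 10 N, and nothing touches the robot.
- **What disagreed:** The last short turning steps read lower (0.58 to 0.62 N m), and 0.46 N m when held still. I put this down to the drag dropping out of the reading, so the final torque is estimated from the climb, not read directly. I expect it to be within the snug range of 0.5 to 1.1 N m.

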